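# Wedge the key safe tight in the counter vice

## Task

A key safe lies loose in the blue wedge vice. Find out which of the three wedges fills the gap beside it exactly, and leave that one pushed in between the safe and the sloping jaw, its wooden top flush with the top of the vice; a wedge that stands proud or sinks in is the wrong one. Leave the other two wedges standing upright on the counter, and do not shift or tip the spray can or the mug.

Things in the scene. Friction and masses are not known exactly. Their poses are not given: they have to be found in the camera images.
- vice: fixed wedge vice, blue with an aluminium sloping jaw, 62 mm high, 152 mm long (x), y from -58 to +112 mm, no floor of its own. Origin: on the counter, under the gap; z up. Stop wall at y = 92 to 112 mm. End plates 36 mm high at x = -76 to -64 and 64 to 76 mm. A loose dark steel key safe, 120 mm long, 56 high, 0.7 kg, lies against the stop wall, with about 0.5 mm of play.
- ramp (a point): middle of the top edge of the aluminium sloping jaw, 62 mm above the counter, at y = -16.5 mm of the vice, same axes. The jaw faces +y and slopes 1 in 4, to y = -1 mm at the counter.
- gap (a point): middle of the gap's mouth, 62 mm up, axes as the vice. Three safes exist, 72, 75 and 78 mm wide; which is in the vice is not told, so the gap from safe to ramp top is 36, 33 or 30 mm. A wedge of that top thickness rests flush, foot 16 mm above the counter; each 3 mm too thick leaves it 12 mm higher, each 3 mm too thin 12 mm lower (or on the counter). Press with about 15 N to seat it.
- stop (a point): middle of the stop wall's inner top edge, 62 mm above the counter, same axes as the vice. The two safes not in use (56 mm high) lie on the counter as clutter: one 35 to 61 mm outside the wall (20 mm thick), one beyond the vice's +x end.
- wedge_thin: beech wedge, blue grip rib. Body 90 mm long (x), 46 tall, 30 thick (y) at its top, 18.5 at its foot; rib 60 (x) by 18 (y), 46 to 100 mm above the foot. Origin: underside, below the rib's middle; z up. Face y = +12 mm is upright (goes against the safe); the other slopes 1 in 4, from y = -6.5 mm at the foot to -18 at the top (mates with the ramp). Starts standing on the counter. 0.2 kg.
- wedge_mid: beech wedge, yellow grip rib. Body 90 mm long (x), 46 tall, 33 thick (y) at its top, 21.5 at its foot; rib 60 (x) by 18 (y), 46 to 100 mm above the foot. Origin: underside, below the rib's middle; z up. Face y = +12 mm is upright (goes against the safe); the other slopes 1 in 4, from y = -9.5 mm at the foot to -21 at the top (mates with the ramp). Starts standing on the counter. 0.2 kg.
- wedge_thick: beech wedge, red grip rib. Body 90 mm long (x), 46 tall, 36 thick (y) at its top, 24.5 at its foot; rib 60 (x) by 18 (y), 46 to 100 mm above the foot. Origin: underside, below the rib's middle; z up. Face y = +12 mm is upright (goes against the safe); the other slopes 1 in 4, from y = -12.5 mm at the foot to -24 at the top (mates with the ramp). Starts standing on the counter. 0.2 kg.
- can: tall green spray can, 52 mm in diameter and 165 mm high, standing between the wedges. Origin: middle of its underside
- mug: blue mug, 80 mm in diameter, 90 mm high, handle to its own +y. Origin: middle of its underside

How it is judged:
By the outcome, as a careful person would: the job done as asked, in the order asked, and still so for the second after the job is handed in, with the robot touching nothing.
It also fails if it takes over 72 s, if anything falls off the work surface, if the arm or the gripper's body presses on something with over 40 N, if the wrist force passes 120 N, or if a joint passes its speed limit or range.

## Robot

A 7-joint arm with a two-finger parallel gripper is mounted at the origin on the work surface. World frame = base frame: x ahead of the robot, y to its left, z up, the work surface at z = 0. Lengths are in m, angles in rad, forces in N, time in s.
With the tool pointing down it reaches from about 0.4 to 0.9 m from the base axis. Payload 5.5 kg.
Tool frame: the origin (TCP) lies midway between the tips of the shut fingers; the grasp point (between the pads) lies 19 mm behind it; z points along the fingers, y is the line along which they close (so a half turn about z gives the same grasp; the last joint's range is limited). The gripper opens to 92 mm and grips with 3 to 60 N. Pads are 19 mm wide; open, the fingers measure 130 mm over their backs; the gripper's body (75 mm by 190 mm) begins 47 mm behind the grasp point.
Start: joints at [-0.979, 0.501, -0.427, 1.55, 0.221, 1.138, -0.21], TCP at [0.21, 0.615, 0.227] pointing down, gripper open.
Joint ranges: [-2.88, 2.88], [-0.31, 2.03], [-1.54, 1.56], [0.2, 2.42], [-1.41, 4.55], [0.19, 2.02], [-2.57, 2.57]. Speed limits (rad/s): [2.57, 2.57, 3.14, 3.14, 3.14, 3.14, 3.14].

## Interface

Orientations are given as a unit quaternion [x, y, z, w].
In Python, from rig import r gives the robot as it stands.
- The arm moves only by the tool send_rows, never from a script. Its argument "deltas" is a list of rows, each a list of 7 numbers: the shift along the tool's x, y, z scaled (see below), then the turn, a rotation vector about the tool's x, y, z scaled (see below), then the opening, from 0 (shut) to 1 (fully open). In form: [[tx, ty, tz, ax, ay, az, fingers], ...]. A call has 1 to 5 rows; each row is the pose to reach, as a shift and turn from the pose commanded when the call began, along the tool's axes at that moment; what a row does not reach only later rows make up. The controller multiplies each number of a shift by 1000 mm and each number of a turn by 0.5 rad. A row lasts 1/10 s, in which the tool goes at most 50 mm and 8.59 degrees, less where a joint would pass 70% of its speed; a pose out of reach is approached as far as the arm can. A call with a number of a shift or a turn outside -1 to 1 is refused whole. A call with a gripper value outside its range is refused whole. The fingers move at their own pace and stop on an object; "grip_force" is the grip in N (left out, the last holds). Time passes only in rows, so rows that repeat a pose let the fingers close. It gives the time, the measured TCP pose, the force, the opening and the grip force at its end, in the units of the state.
- r.observe(): the state, without advancing time (a new reading comes with each control period).
- r.capture(name): name is "scene" or "side" or "wrist"; returns the picture (400x640x3 uint8, red, green, blue); there is no depth.
- r.camera_params(name): a dict with "mtx" (3x3 intrinsics, pixels), "world_from_camera" (4x4, takes a point from camera to world coordinates). Camera axes: x right, y up, looking along -z (the intrinsics and any distortion apply to the point x, -y, -z); pixel columns grow to the right and rows downward; lengths in m; the calibration is good to about 2 mm. A picture is of the moment at which its call begins: read the wrist's pose just before it. camera_params takes no time and is no camera call; for the wrist camera it gives the pose at the moment of the call.
- r.finish_job(): hands the job in; it is judged then, once.
Trained networks look in the newest picture that a camera, given by its name, has taken for a name from the list of things; names that differ only in an ending like _2 or _b are one class to them, and where a whole thing is asked for, a point or a joint stands for the part that bears it (a point fixed in the world has none). Each returns a list of dicts, best first, with "conf" (0 to 1); they miss things now and then, are a little off and sometimes report something else, mostly with a low value. They report only what shows in the picture. A call takes as long as a camera call.
- r.boxes_of(name, camera): "bbox" ([left, top, right, bottom] in pixels, round what is visible of it).
- r.masks_of(name, camera): "pixels" (400x640 bool, what is visible of it) and "bbox" ([left, top, right, bottom] in pixels, round what is visible of it).
The state is a dict: "time_s": time; "q": joint angles; "qd": joint speeds; "joint_torque": joint torques, N m; "tcp_pos": TCP position; "tool_rot": TCP orientation; "ft_force": force on the tool from outside, world axes, zero at the start; "moment": the same for the moment, N m; "opening": finger opening in m; "finger_force": force on a finger pad.
Only numpy, scipy, OpenCV 4.12 (cv2) and the standard library are available. Lean on these libraries where they do the work, as an engineer would, in place of code of your own. Each camera call takes 0.05 s, during which the arm holds its last target. There are 200 camera calls.

## Working session

There is one attempt and no reset: what is moved stays moved. The work goes in short steps, Python scripts to look and compute and a tool call to move; the robot and the scene stay as the last step left them, time stands still between calls to the robot, and variables do not carry over. Pictures are saved under pics/ and viewed, at most 10 in all, crops included, and the job is handed in when it is done.

Besides the shell and the picture viewer there is one more tool, called after ">>>" by a JSON object that holds its "api" and its "payload", one argument or row to a line. send_rows: Moves the arm, as the interface text tells. Shifts and turns lie within -1 to 1; 1 stands for 1000 mm of shift or 0.5 rad of turn. Its arguments: {"type":"object","properties":{"deltas":{"type":"array"},"grip_force":{"type":"number"}},"required":["deltas"]}

```bash
mkdir -p pics; python3 - <<'E'
from rig import r
import cv2,numpy as np
s=r.observe();print({k:np.round(v,3).tolist() for k,v in s.items()})
for c in("scene","side"):
    im=r.capture(c);cv2.imwrite(f"pics/{c}0.png",im[:,:,::-1])
    p=r.camera_params(c);print(c,np.round(p["mtx"],1).tolist(),np.round(p["world_from_camera"],3).tolist(),[k for k in p])
    for n in("vice","wedge_thin","wedge_mid","wedge_thick","can","mug"):
        print(n,[(np.round(b["bbox"]).tolist(),round(b["conf"],2)) for b in r.boxes_of(n,c)[:2]])
E
```

```text
{'time_s': 0.0, 'q': [-0.979, 0.502, -0.427, 1.551, 0.221, 1.138, -0.21], 'qd': [-0.001, 0.001, -0.001, -0.0, 0.001, 0.001, -0.0], 'joint_torque': [0.001, -56.66, -5.816, -27.911, -0.069, 0.031, 0.0], 'tcp_pos': [0.21, 0.614, 0.226], 'tool_rot': [0.164, 0.987, -0.001, -0.0], 'ft_force': [0.49, -0.013, 0.741], 'moment': [-0.055, -0.004, 0.004], 'finger_force': 0.0, 'opening': 0.091}
scene [[446.8, 0.0, 321.9], [0.0, 446.8, 198.4], [0.0, 0.0, 1.0]] [[-0.031, -0.624, 0.781, 1.213], [0.999, -0.033, 0.014, -0.039], [0.017, 0.781, 0.624, 0.621], [0.0, 0.0, 0.0, 1.0]] ['mtx', 'world_from_camera']
vice [([360.0, 206.0, 467.0, 297.0], 0.91)]
wedge_thin [([296.0, 162.0, 318.0, 223.0], 0.72)]
wedge_mid []
wedge_thick [([143.0, 180.0, 181.0, 240.0], 0.9)]
can [([212.0, 155.0, 251.0, 239.0], 0.62)]
mug [([202.0, 136.0, 238.0, 185.0], 0.91)]
side [[365.6, 0.0, 315.6], [0.0, 365.6, 195.8], [0.0, 0.0, 1.0]] [[0.964, 0.174, -0.201, 0.362], [-0.266, 0.627, -0.732, -0.677], [-0.001, 0.759, 0.651, 0.634], [0.0, 0.0, 0.0, 1.0]] ['mtx', 'world_from_camera']
vice [([296.0, 134.0, 351.0, 194.0], 0.62)]
wedge_thin [([277.0, 194.0, 315.0, 242.0], 0.91)]
wedge_mid [([360.0, 190.0, 406.0, 227.0], 0.97)]
wedge_thick [([351.0, 293.0, 394.0, 358.0], 0.87)]
can [([327.0, 210.0, 356.0, 283.0], 0.57), ([277.0, 194.0, 313.0, 242.0], 0.44)]
mug [([238.0, 274.0, 300.0, 334.0], 0.72)]
```

View pics/scene0.png

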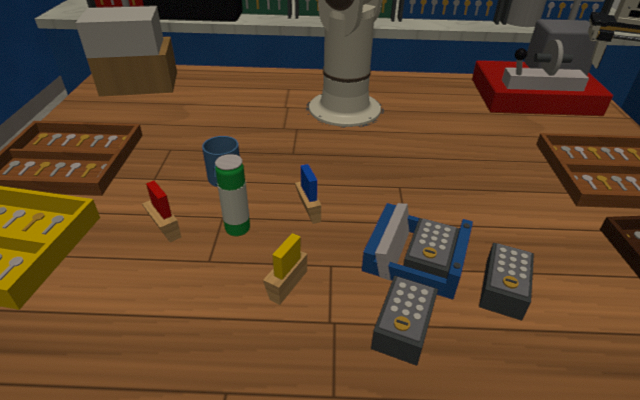

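View pics/side0.png

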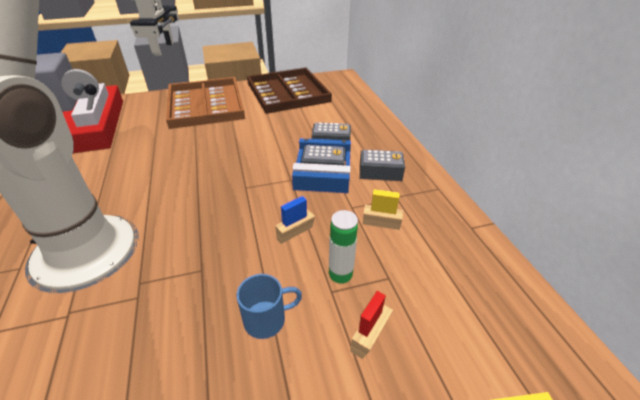

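The scene view shows the vice at (415,250), red wedge at (162,210), yellow at (287,268), blue at (310,192), the can at (233,195) and the mug at (221,160). The sloping jaw is on the vice's image-left side. Next I fit poses to the masks with known geometry.

```bash
cat > h.py <<'E'
from rig import r
import cv2,numpy as np
from scipy.optimize import minimize
from scipy.spatial.transform import Rotation as R
def cam(c):
    p=r.camera_params(c);return p["mtx"],np.array(p["world_from_camera"])
def proj(P,K,W):
    q=(np.atleast_2d(P)-W[:3,3])@W[:3,:3]; q=q*[1,-1,-1]; q=q@K.T; return q[:,:2]/q[:,2:]
def ray(uv,K,W,z):
    d=np.linalg.inv(K)@[uv[0],uv[1],1]; d=W[:3,:3]@(d*[1,-1,-1]); return W[:3,3]+d*(z-W[2,3])/d[2]
def box(x0,x1,y0,y1,z0,z1): return np.array([[x,y,z] for x in(x0,x1) for y in(y0,y1) for z in(z0,z1)])/1e3
def prism(xh,prof): return np.array([[x,y,z] for x in(-xh,xh) for y,z in prof])/1e3
def wedge(t):
    return [prism(45,[(12,0),(12-t+11.5,0),(12,46),(12-t,46)]),box(-30,30,-9,9,46,100)]
vice=[box(-76,76,92,112,0,62),box(-76,-64,-58,112,0,36),box(64,76,-58,112,0,36),
 prism(64,[(-58,0),(-58,62),(-16.5,62),(-1,0)]),box(-60,60,17,92,0,56)]
def cyl(rad,h):
    a=np.linspace(0,6.28,24)[:-1]; return [np.array([[rad*np.cos(t),rad*np.sin(t),z] for t in a for z in(0,h)])/1e3]
def place(P,x,y,yaw): 
    c,s=np.cos(yaw),np.sin(yaw); return P@np.array([[c,s,0],[-s,c,0],[0,0,1]])+[x,y,0]
def sil(parts,v,K,W,k=2):
    m=np.zeros((400*k,640*k),np.uint8)
    for P in parts: cv2.fillConvexPoly(m,cv2.convexHull((proj(place(P,*v),K,W)*k+k/2).astype(np.float32)).round().astype(np.int32),1)
    return m
def fit(parts,obs,v0):
    ob=[(cv2.resize(m.astype(np.uint8),None,fx=2,fy=2,interpolation=0),K,W) for m,K,W in obs]
    def f(v):
        t=0
        for m,K,W in ob:
            s=sil(parts,v,K,W); t+=1-(s&m).sum()/max((s|m).sum(),1)
        return t/len(ob)
    best=min((minimize(f,v,method="Nelder-Mead",options=dict(initial_simplex=[v,v+[.012,0,0],v+[0,.012,0],v+[0,0,.25]],xatol=1e-4,fatol=1e-4)) for v in v0),key=lambda o:o.fun)
    return best.x,best.fun
E
python3 - <<'E'
from h import *
C={c:cam(c) for c in("scene","side")}
for c in C: r.capture(c)
for n,parts in dict(vice=vice,wedge_thin=wedge(30),wedge_mid=wedge(33),wedge_thick=wedge(36),can=cyl(26,165),mug=cyl(40,90)).items():
    obs=[]; 
    for c in C:
        M=r.masks_of(n,c)
        if M and M[0]["conf"]>.5: obs.append((M[0]["pixels"],*C[c],c))
    m,K,W,c=obs[0]; ys,xs=np.nonzero(m); g=ray((xs.mean(),ys.mean()),K,W,.04)
    o=[x[:3] for x in obs]
    for y0 in ([0,.5,-.5],[np.pi,np.pi+.5,np.pi-.5]) if 'wedge' in n else ([0,.3,-.3],):
        x,e=fit(parts,o,[np.array([g[0],g[1],a]) for a in y0])
        print(n,[q[3] for q in obs],np.round(x,4),round(e,3))
E
```

```text
vice ['scene', 'side'] [ 0.5954  0.1067 -0.3699] 0.35
wedge_thin ['scene'] [ 0.4762 -0.0823  0.3529] 0.065
wedge_thin ['scene'] [ 0.4768 -0.0825  3.4569] 0.166
wedge_mid ['scene', 'side'] [ 0.6846 -0.1059 -0.4952] 0.075
wedge_mid ['scene', 'side'] [ 0.6848 -0.1057  2.6206] 0.11
wedge_thick ['scene', 'side'] [ 0.5455 -0.3693  0.6902] 0.057
wedge_thick ['scene', 'side'] [ 0.5481 -0.3714  3.8591] 0.164
can ['scene', 'side'] [ 0.5393 -0.2246  2.1085] 0.08
mug ['scene', 'side'] [ 0.366  -0.2857  0.0487] 0.3
```

```bash
cat >> h.py <<'E'
def down(yaw): # tool z down, tool y axis at world angle yaw (from world y), tool x = -world x at yaw 0
    return R.from_euler('z',yaw)*R.from_quat([0,1,0,0])
def go(x,y,z,yaw):
    s=r.observe(); T=R.from_quat(s["tool_rot"]); d=T.inv().apply(np.array([x,y,z])-s["tcp_pos"])
    v=(T.inv()*down(yaw)).as_rotvec()/.5
    print("t",round(s["time_s"],2),"row",np.round(d,4).tolist()+np.round(v,4).tolist(),"q7",round(s["q"][6],2),"f",np.round(s["ft_force"],1))
E
python3 - <<'E'
from h import *
K,W=cam("wrist");s=r.observe()
T=R.from_quat(s["tool_rot"]);print(K[0,0],T.inv().apply(W[:3,3]-s["tcp_pos"]),T.inv().apply(-W[:3,2]),T.inv().apply(W[:3,1]),T.as_matrix().round(2))
K,W=cam("scene")
for p in [(409,207),(383,270),(471,222),(458,290)]: print(p,ray(p,K,W,.062).round(3))
go(.58,.13,.33,-.33)
E
```

```text
357.66122681691974 [ 0.08041837  0.00051293 -0.15764923] [-2.98382164e-01 -3.99780803e-04  9.54446397e-01] [9.54446388e-01 3.14815498e-04 2.98382293e-01] [[-0.95  0.32 -0.  ]
 [ 0.32  0.95  0.  ]
 [ 0.    0.   -1.  ]]
(409, 207) [0.532 0.121 0.062]
(383, 270) [0.7   0.057 0.062]
(471, 222) [0.57  0.234 0.062]
(458, 290) [0.738 0.175 0.062]
t 1.4 row [-0.507, -0.3397, -0.1033, 0.0, -0.0, 0.0024] q7 -0.21 f [ 0.2  0.9 -0.6]
```

>>> {"api": "send_rows", "payload": {
  "deltas": [
    [-0.5,-0.33,-0.05,0,0,0,0.6],
    [-0.5,-0.33,-0.05,0,0,0,0.6],
    [-0.5,-0.33,-0.05,0,0,0,0.6],
    [-0.5,-0.33,-0.05,0,0,0,0.6],
    [-0.5,-0.33,-0.05,0,0,0,0.6]
  ]
}}

```text
time_s: 1.9
tcp_pos: [0.3633, 0.4165, 0.2479]
tool_rot: [0.164, 0.987, 0.0, 0.0]
ft_force: [0.5, 0.4, 0.0]
opening: 0.0572
finger_force: 0.0
```

```bash
python3 -c "
from h import *
go(.57,.13,.25,-.35)"
```

```text
t 1.9 row [-0.2881, -0.2045, -0.0021, 0.001, 0.0006, 0.0427] q7 0.23 f [0.5 0.4 0. ]
```

>>> {"api": "send_rows", "payload": {
  "deltas": [
    [-0.288,-0.204,-0.002,0,0,0.043,0.6],
    [-0.288,-0.204,-0.002,0,0,0.043,0.6],
    [-0.288,-0.204,-0.002,0,0,0.043,0.6],
    [-0.288,-0.204,-0.002,0,0,0.043,0.6],
    [-0.288,-0.204,-0.002,0,0,0.043,0.6]
  ]
}}

```text
time_s: 2.4
tcp_pos: [0.5098, 0.2138, 0.2494]
tool_rot: [0.174, 0.985, 0.0, 0.0]
ft_force: [0.4, 0.6, -0.0]
opening: 0.0549
finger_force: 0.0
```

>>> {"api": "send_rows", "payload": {
  "deltas": [
    [-0.12,-0.086,0,0,0,0.0,0.6],
    [-0.12,-0.086,0,0,0,0.0,0.6],
    [-0.12,-0.086,0,0,0,0,0.6],
    [-0.12,-0.086,0,0,0,0,0.6],
    [-0.12,-0.086,0,0,0,0,0.6]
  ]
}}

```text
time_s: 2.9
tcp_pos: [0.5924, 0.0919, 0.2486]
tool_rot: [0.176, 0.984, -0.0, -0.0]
ft_force: [-0.9, 0.2, -1.0]
opening: 0.0549
finger_force: 0.0
```

```bash
python3 - <<'E'
from h import *
go(.57,.13,.25,-.35)
K,W=cam("wrist");im=r.capture("wrist");np.savez("w1.npz",K=K,W=W,im=im)
cv2.imwrite("pics/w1.png",im[:,:,::-1])
E
```

```text
t 2.9 row [0.0342, 0.028, -0.0014, -0.0004, -0.0009, -0.0077] q7 0.96 f [-0.9  0.2 -1. ]
```

View pics/w1.png

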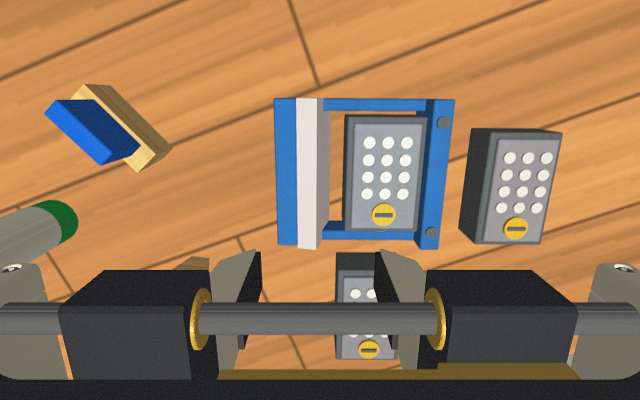

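The wrist view shows the vice at columns 275–455, rows 98–248, with the safe at 345–425 against the stop wall and the jaw's light strip at 297–322. I zoom in on it.

```bash
python3 - <<'E'
import cv2
im=cv2.imread("pics/w1.png")[92:252,265:465]
cv2.imwrite("pics/w1c.png",cv2.resize(im,None,fx=3.7,fy=3.7,interpolation=cv2.INTER_CUBIC))
E
```

```text
(no output)
```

View pics/w1c.png

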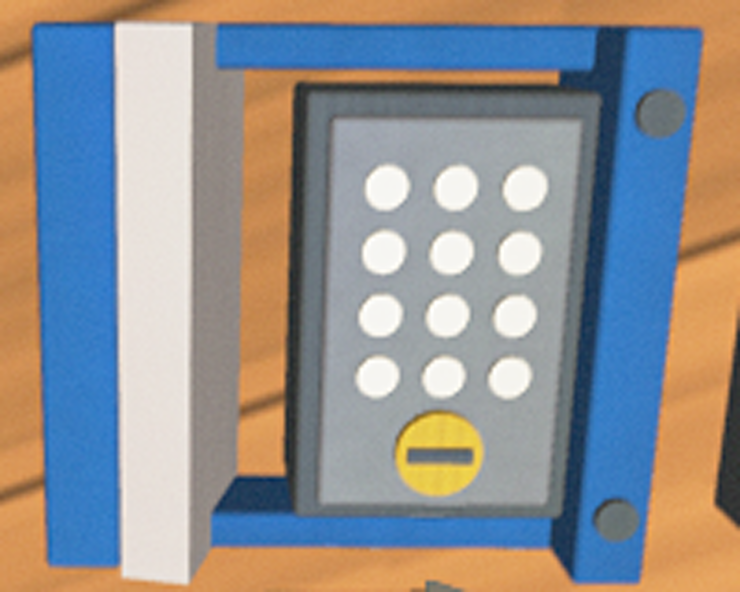

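```bash
python3 - <<'E'
from h import *
from scipy.optimize import least_squares
d=np.load("w1.npz");K,W=d["K"],d["W"]
px=lambda a:(np.array(a,float)+.5)/3.7-.5+[265,92]
# lines: (vice y, z, two crop points)
L=[(-58,62,(32,25),(48,566)),(-16.5,62,(190,25),(190,583)),(92,62,(627,30),(574,583)),(112,62,(702,30),(640,583))]
def vf(p,z,v): # pixel->vice frame
    w=ray(px(p),K,W,z/1e3+v[3]); c,s=np.cos(v[2]),np.sin(v[2]); e=w[:2]-v[:2]; return 1e3*np.array([c*e[0]+s*e[1],-s*e[0]+c*e[1]])
def f(v):
    o=[]
    for y,z,a,b in L:
        A,B=vf(a,z,v),vf(b,z,v); o+=[A[1]-y,B[1]-y]
    o+=[vf((702,30),62,v)[0]+76,vf((640,583),62,v)[0]-76,vf((190,25),62,v)[0]+76,vf((190,583),62,v)[0]-76]
    return o
o=least_squares(f,[.62,.105,-.35,0.],x_scale=[.01,.01,.1,.01]);print(o.x.round(4),np.round(o.fun,1))
for p in[(308,92),(296,515),(302,300),(601,95),(558,515)]: print(p,vf(p,56,o.x).round(1))
E
```

```text
[ 0.5967  0.1076 -0.3579 -0.0039] [ 0.7  0.4 -1.  -0.6  0.6  0.7 -0.5 -0.4  0.3 -0.2 -0.4  0.3]
(308, 92) [-59.8  13.2]
(296, 515) [57.7 13.2]
(302, 300) [-4.9 13.1]
(601, 95) [-59.4  89.4]
(558, 515) [57.4 88.1]
```

The safe's near edge suggests 78 mm and its far edge 75 mm. I take a closer look.

```bash
cat >> h.py <<'E'
V=np.array([.5967,.1076,-.3579])
def vw(x,y): c,s=np.cos(V[2]),np.sin(V[2]); return V[0]+(c*x-s*y)/1e3,V[1]+(s*x+c*y)/1e3
E
python3 -c "
from h import *
go(*vw(15,50),.15,V[2])"
```

```text
t 2.95 row [-0.0155, 0.0644, 0.0987, 0.0009, -0.0019, 0.0143] q7 0.96 f [ 0.4  0.5 -0.3]
```

>>> {"api": "send_rows", "payload": {
  "deltas": [
    [-0.015,0.064,0.098,0,0,0.014,0.6],
    [-0.015,0.064,0.098,0,0,0.014,0.6],
    [-0.015,0.064,0.098,0,0,0.014,0.6],
    [-0.015,0.064,0.098,0,0,0.014,0.6],
    [-0.015,0.064,0.098,0,0,0.014,0.6]
  ]
}}

```text
time_s: 3.45
tcp_pos: [0.6279, 0.1489, 0.1519]
tool_rot: [0.177, 0.984, -0.0, 0.0]
ft_force: [-0.4, 0.2, 0.3]
opening: 0.0551
finger_force: 0.0
```

```bash
python3 - <<'E'
from h import *
K,W=cam("wrist");im=r.capture("wrist");np.savez("w2.npz",K=K,W=W,im=im)
cv2.imwrite("pics/w2.png",im[:,:,::-1])
cv2.imwrite("pics/w2c.png",cv2.resize(im[0:250,150:500,::-1],None,fx=2.25,fy=2.25,interpolation=cv2.INTER_CUBIC))
E
```

```text
(no output)
```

View pics/w2c.png

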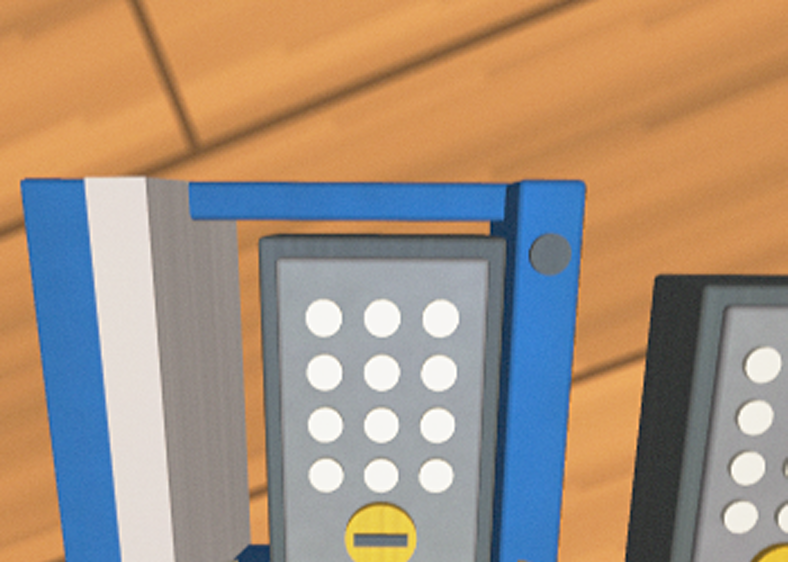

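```bash
cat > m.py <<'E'
from h import *
from scipy.optimize import least_squares
A=np.load("w1.npz");B=np.load("w2.npz")
p1=lambda a:(np.array(a,float)+.5)/3.7-.5+[265,92]
p2=lambda a:(np.array(a,float)+.5)/2.25-.5+[150,0]
def vf(p,D,z,v):
    w=ray(p,D["K"],D["W"],z/1e3+v[3]); c,s=np.cos(v[2]),np.sin(v[2]); e=w[:2]-v[:2]; return 1e3*np.array([c*e[0]+s*e[1],-s*e[0]+c*e[1]])
def solve(D,p,L,ends):
    f=lambda v:[vf(p(q),D,62,v)[1]-y for y,a,b in L for q in(a,b)]+[vf(p(q),D,62,v)[0]-x for x,q in ends]
    o=least_squares(f,[.6,.105,-.35,0.],x_scale=[.01,.01,.1,.01]);print(o.x.round(4),o.fun.round(1));return o.x
v1=solve(A,p1,[(-58,(32,25),(48,566)),(-16.5,(190,25),(190,583)),(92,(627,30),(574,583)),(112,(702,30),(640,583))],[(-76,(702,30)),(76,(640,583)),(-76,(190,25)),(76,(190,583))])
v2=solve(B,p2,[(-58,(22,180),(64,560)),(-16.5,(147,178),(175,560)),(92,(520,183),(497,560)),(112,(586,183),(569,560))],[(-76,(586,183)),(-76,(147,178))])
for z in(46,50,53,56,59): print(z,"L",[vf(p1(q),A,z,v1)[1].round(1) for q in((308,92),(296,515))],[vf(p2(q),B,z,v2)[1].round(1) for q in((261,240),(273,555))],
 "R",[vf(p1(q),A,z,v1)[1].round(1) for q in((601,95),(558,515))],[vf(p2(q),B,z,v2)[1].round(1) for q in((505,240),(490,555))])
E
python3 m.py
```

```text
[ 0.5967  0.1076 -0.3579 -0.0039] [ 0.7  0.4 -1.  -0.6  0.6  0.7 -0.5 -0.4  0.3 -0.2 -0.4  0.3]
[ 0.5972  0.1077 -0.3596 -0.0046] [ 2.6  1.2 -2.  -2.5 -0.3 -1.3 -0.8  3.2  0.5 -0.5]
46 L [np.float64(14.0), np.float64(14.0)] [np.float64(12.2), np.float64(12.2)] R [np.float64(92.3), np.float64(91.1)] [np.float64(90.5), np.float64(90.6)]
50 L [np.float64(13.7), np.float64(13.6)] [np.float64(12.8), np.float64(12.8)] R [np.float64(91.1), np.float64(89.9)] [np.float64(89.9), np.float64(90.0)]
53 L [np.float64(13.4), np.float64(13.4)] [np.float64(13.2), np.float64(13.2)] R [np.float64(90.2), np.float64(89.0)] [np.float64(89.4), np.float64(89.6)]
56 L [np.float64(13.2), np.float64(13.2)] [np.float64(13.6), np.float64(13.6)] R [np.float64(89.4), np.float64(88.1)] [np.float64(89.0), np.float64(89.1)]
59 L [np.float64(12.9), np.float64(12.9)] [np.float64(14.1), np.float64(14.0)] R [np.float64(88.5), np.float64(87.3)] [np.float64(88.5), np.float64(88.7)]
```

```bash
python3 - <<'E'
import numpy as np
A=np.load("w1.npz")["im"].astype(int);B=np.load("w2.npz")["im"].astype(int)
def prof(I,row,a,b,s): print(s,row,' '.join(f"{c}:{','.join(str(x) for x in I[row-2:row+3,c].mean(0).round().astype(int))}" for c in range(a,b)))
prof(A,120,340,356,"w1L");prof(A,120,418,440,"w1R")
prof(B,115,214,236,"w2ramp");prof(B,115,262,278,"w2L");prof(B,115,364,386,"w2R")
prof(A,150,464,498,"w1 clutL");prof(A,150,545,568,"w1 clutR")
E
```

```text
w1L 120 340:206,142,84 341:207,141,83 342:209,142,84 343:203,140,84 344:84,69,57 345:46,48,51 346:51,53,51 347:59,59,60 348:95,98,98 349:107,116,121 350:108,118,125 351:109,117,126 352:110,120,127 353:105,116,122 354:104,113,121 355:102,112,119
w1R 120 418:103,112,118 419:105,114,120 420:103,112,117 421:104,113,119 422:102,112,117 423:104,113,119 424:105,114,119 425:106,115,122 426:102,108,111 427:61,72,85 428:30,56,85 429:33,56,85 430:32,58,86 431:32,59,88 432:42,88,132 433:52,112,176 434:54,127,198 435:53,127,200 436:55,116,179 437:63,85,108 438:85,94,100 439:103,111,113
w2ramp 115 214:230,221,215 215:230,223,217 216:233,225,219 217:180,168,160 218:142,134,128 219:148,139,135 220:147,138,133 221:147,138,133 222:151,143,137 223:147,138,133 224:147,138,133 225:143,135,130 226:143,135,131 227:141,133,128 228:145,137,131 229:147,139,135 230:147,138,133 231:148,139,135 232:145,138,131 233:142,134,129 234:147,138,131 235:150,141,135
w2L 115 262:209,144,84 263:212,145,85 264:209,143,82 265:83,86,84 266:101,110,112 267:109,120,127 268:109,119,126 269:111,119,128 270:111,121,129 271:108,120
[... 592 characters left out ...]
53,55,53 475:53,54,52 476:54,54,54 477:49,51,50 478:52,53,52 479:53,55,53 480:51,55,53 481:50,53,53 482:55,56,54 483:49,51,51 484:52,53,50 485:50,53,53 486:52,53,53 487:58,59,59 488:84,88,86 489:101,107,103 490:107,117,115 491:109,118,117 492:107,117,112 493:105,114,112 494:101,110,108 495:86,88,87 496:96,93,94 497:129,127,126
w1 clutR 150 545:158,154,153 546:163,158,157 547:164,161,159 548:169,166,164 549:167,165,163 550:162,159,159 551:158,156,157 552:157,154,155 553:158,155,156 554:157,154,155 555:157,154,154 556:154,154,153 557:129,129,129 558:105,106,104 559:160,125,96 560:230,161,94 561:232,166,95 562:231,166,97 563:230,164,96 564:230,165,96 565:230,165,96 566:230,164,95 567:230,165,97
```

The profiles give a visible width of about 75.3 mm for the safe in the vice and about 69 mm for the clutter safe beside it. The smallest safe is 72 mm, so rounded edges hide about 3 mm. That makes the safe in the vice 78 mm and calls for wedge_thin, which the seating height will confirm.

```bash
python3 -c "
from h import *
go(.49,-.082,.24,.353)"
```

```text
t 3.5 row [0.0492, -0.2641, -0.0874, -0.0003, 0.0044, -1.4205] q7 0.86 f [0.3 0.4 0.5]
```

>>> {"api": "send_rows", "payload": {
  "deltas": [
    [0.0,-0.04,-0.06,0,0,-0.3,0.6],
    [0.02,-0.08,-0.087,0,0,-0.6,0.6],
    [0.03,-0.13,-0.087,0,0,-0.9,0.6],
    [0.04,-0.18,-0.087,0,0,-1.0,0.6],
    [0.045,-0.22,-0.087,0,0,-1.0,0.6]
  ]
}}

```text
time_s: 4.0
tcp_pos: [0.5135, -0.0353, 0.2412]
tool_rot: [-0.072, 0.997, -0.001, 0.003]
ft_force: [0.9, -0.5, -0.4]
opening: 0.0551
finger_force: 0.0
```

```bash
python3 -c "
from h import *
go(.49,-.082,.24,.353)"
```

```text
t 4.0 row [0.0299, -0.0428, 0.0011, -0.0055, 0.0104, -0.4196] q7 1.67 f [ 0.9 -0.5 -0.4]
```

>>> {"api": "send_rows", "payload": {
  "deltas": [
    [0.03,-0.043,0,0,0,-0.3,0.6],
    [0.03,-0.043,0,0,0,-0.42,0.6],
    [0.03,-0.043,0,0,0,-0.42,0.6],
    [0.03,-0.043,0,0,0,-0.42,0.6]
  ]
}}

```text
time_s: 4.4
tcp_pos: [0.4911, -0.0798, 0.2396]
tool_rot: [-0.174, 0.985, -0.001, 0.002]
ft_force: [0.2, 0.8, -0.5]
opening: 0.0552
finger_force: 0.0
```

```bash
python3 - <<'E'
from h import *
go(.49,-.082,.24,.353)
K,W=cam("wrist");im=r.capture("wrist");cv2.imwrite("pics/w3.png",im[:,:,::-1])
M=r.masks_of("wedge_thin","wrist");print([(m["conf"],m["bbox"]) for m in M])
Wi=W.copy()
for m in M[:1]:
  for dz in(0,.004):
    W2=W.copy();W2[2,3]+=dz
    for a in(.35,3.49): print(dz,fit(wedge(30),[(m["pixels"],K,W2)],[np.array([.477,-.082,a])]))
E
```

```text
t 4.4 row [0.0018, -0.0017, -0.0004, -0.0033, 0.0061, -0.0068] q7 1.98 f [ 0.2  0.8 -0.5]
[(0.91, [305.3, 118.5, 333.5, 209.3])]
0 (array([ 0.47493553, -0.07987831,  0.35819224]), np.float64(0.077258078564585))
0 (array([ 0.47726529, -0.08592341,  3.51013716]), np.float64(0.08134886146358422))
0.004 (array([ 0.47576283, -0.08053146,  0.36027014]), np.float64(0.05919943196946831))
0.004 (array([ 0.47787476, -0.08533037,  3.49550884]), np.float64(0.06664896441848112))
```

View pics/w3.png

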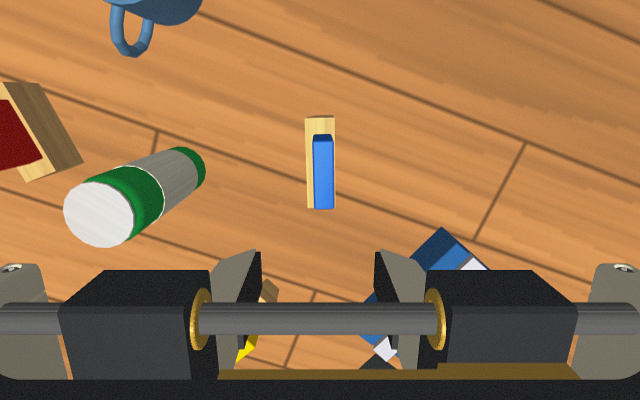

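The view shows the blue rib at (323,172), with the wider beech margin on its left, so yaw +0.36 is confirmed. The can is well clear at (100,210).

```bash
python3 -c "
from h import *
go(.4757,-.0805,.059,.36)"
```

```text
t 4.5 row [0.0155, 0.0036, 0.1797, -0.0012, 0.0037, -0.0143] q7 1.98 f [0.7 0.7 0.1]
```

>>> {"api": "send_rows", "payload": {
  "deltas": [
    [0.0155,0.0036,0.03,0,0,-0.014,0.6],
    [0.0155,0.0036,0.07,0,0,-0.014,0.6],
    [0.0155,0.0036,0.11,0,0,-0.014,0.6],
    [0.0155,0.0036,0.15,0,0,-0.014,0.6],
    [0.0155,0.0036,0.179,0,0,-0.014,0.6]
  ]
}}

```text
time_s: 5.0
tcp_pos: [0.4742, -0.0799, 0.0566]
tool_rot: [-0.18, 0.984, 0.001, -0.001]
ft_force: [-0.5, -0.6, -0.4]
opening: 0.0551
finger_force: 0.0
```

>>> {"api": "send_rows", "payload": {
  "deltas": [
    [0,0,0,0,0,0,0.6],
    [0,0,0,0,0,0,0],
    [0,0,0,0,0,0,0],
    [0,0,0,0,0,0,0],
    [0,0,0,0,0,0,0]
  ],
  "grip_force": 25
}}

```text
time_s: 5.5
tcp_pos: [0.4758, -0.0818, 0.0602]
tool_rot: [-0.179, 0.984, -0.001, 0.001]
ft_force: [-0.1, -0.1, 0.5]
opening: 0.0276
finger_force: 0.0
```

>>> {"api": "send_rows", "payload": {
  "deltas": [
    [0,0,0,0,0,0,0],
    [0,0,0,0,0,0,0],
    [0,0,0,0,0,0,0]
  ]
}}

```text
time_s: 5.8
tcp_pos: [0.4751, -0.0819, 0.0595]
tool_rot: [-0.179, 0.984, -0.0, 0.001]
ft_force: [-2.0, -0.2, 7.9]
opening: 0.0179
finger_force: 25.0
```

```bash
python3 -c "
from h import *
print(r.observe()['tcp_pos'],r.observe()['opening'])
go(*vw(0,-4),.24,V[2])"
```

```text
[ 0.47509427 -0.08186775  0.05951263] 0.01788889324586695
t 5.8 row [-0.178, 0.1314, -0.1804, -0.0007, 0.0023, 1.4348] q7 1.91 f [-2.  -0.2  7.9]
```

>>> {"api": "send_rows", "payload": {
  "deltas": [
    [0,0,-0.05,0,0,0,0],
    [0,0,-0.1,0,0,0,0],
    [0,0,-0.14,0,0,0.2,0],
    [-0.02,0.02,-0.17,0,0,0.48,0],
    [-0.05,0.05,-0.18,0,0,0.76,0]
  ]
}}

```text
time_s: 6.3
tcp_pos: [0.5049, -0.0204, 0.2421]
tool_rot: [0.015, 1.0, -0.001, 0.003]
ft_force: [1.8, 0.5, -3.1]
opening: 0.0178
finger_force: 25.0
```

```bash
python3 -c "
from h import *
print(r.observe()['opening'],r.observe()['tcp_pos'])
go(*vw(0,-1.5),.20,V[2])"
```

```text
0.017834452804473797 [ 0.5048557  -0.02039913  0.24211419]
t 6.3 row [-0.0873, 0.1294, 0.0423, -0.0022, 0.0108, 0.6559] q7 1.47 f [ 1.8  0.5 -3.1]
```

>>> {"api": "send_rows", "payload": {
  "deltas": [
    [-0.03,0.04,0,0,0,0.28,0],
    [-0.06,0.08,0.02,0,0,0.5,0],
    [-0.087,0.129,0.04,0,0,0.656,0],
    [-0.087,0.129,0.04,0,0,0.656,0],
    [-0.087,0.129,0.04,0,0,0.656,0]
  ]
}}

```text
time_s: 6.8
tcp_pos: [0.5916, 0.1129, 0.1963]
tool_rot: [0.169, 0.986, 0.0, -0.002]
ft_force: [-1.9, 0.2, -3.4]
opening: 0.018
finger_force: 25.0
```

>>> {"api": "send_rows", "payload": {
  "deltas": [
    [0,0,0,0,0,0,0],
    [0,0,0,0,0,0,0]
  ]
}}

```text
time_s: 7.0
tcp_pos: [0.5925, 0.1071, 0.1988]
tool_rot: [0.173, 0.985, -0.001, -0.0]
ft_force: [0.2, -0.2, -2.3]
opening: 0.0178
finger_force: 25.0
```

```bash
python3 -c "
from h import *
go(*vw(0,-1.5),.115,V[2])
im=r.capture('side');K,W=cam('side');im2=r.capture('wrist');import numpy as np
np.save('s.npy',im)
u=proj([*vw(0,0),.08],K,W)[0].astype(int);print(u)
a=cv2.resize(im[u[1]-45:u[1]+45,u[0]-55:u[0]+55],None,fx=5,fy=5,interpolation=cv2.INTER_CUBIC)
b=im2[:,:];b=cv2.resize(b[60:260,180:480],None,fx=1.83,fy=1.83)
cv2.imwrite('pics/p1.png',np.vstack([cv2.resize(a,(549,450))[:234+0] if 0 else cv2.resize(a,(366,300)),cv2.resize(b,(366,244))])[:,:,::-1])
"
```

```text
t 7.0 row [-0.0038, 0.0005, 0.0838, -0.0028, 0.0004, 0.0193] q7 0.9 f [ 0.2 -0.2 -2.3]
[322 154]
```

View pics/p1.png

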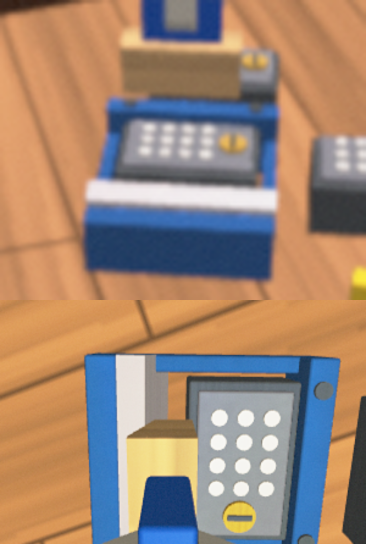

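The side and wrist crops show the wedge held level over the gap, with its sloped side towards the jaw. I lower it in steps and watch the force.

>>> {"api": "send_rows", "payload": {
  "deltas": [
    [-0.004,0.0005,0.02,0,0,0.019,0],
    [-0.004,0.0005,0.045,0,0,0.019,0],
    [-0.004,0.0005,0.065,0,0,0.019,0],
    [-0.004,0.0005,0.083,0,0,0.019,0],
    [-0.004,0.0005,0.083,0,0,0.019,0]
  ]
}}

```text
time_s: 7.6
tcp_pos: [0.5946, 0.1068, 0.1135]
tool_rot: [0.178, 0.984, -0.001, -0.002]
ft_force: [-0.5, 0.4, -3.2]
opening: 0.0181
finger_force: 25.0
```

>>> {"api": "send_rows", "payload": {
  "deltas": [
    [0,0,0,0,0,0,0],
    [0,0,0.005,0,0,0,0],
    [0,0,0.01,0,0,0,0],
    [0,0,0.015,0,0,0,0],
    [0,0,0.015,0,0,0,0]
  ]
}}

```text
time_s: 8.1
tcp_pos: [0.6001, 0.108, 0.1057]
tool_rot: [0.177, 0.984, 0.0, 0.004]
ft_force: [-5.3, -2.8, 20.4]
opening: 0.0183
finger_force: 25.0
```

```bash
python3 -c "
from h import *
print(r.observe()['tcp_pos'])
go(*vw(0,1),.080,V[2])"
```

```text
[0.60011404 0.10801056 0.10565879]
t 8.1 row [0.0032, -0.0006, 0.0256, 0.0039, 0.0139, 0.0034] q7 0.87 f [-5.3 -2.8 20.4]
```

```bash
python3 - <<'E'
from h import *
K,W=cam('wrist');im2=r.capture('wrist');K1,W1=cam('side');im=r.capture('side')
for i in range(2):
    s=r.observe();r.capture('wrist');print(s['time_s'],s['tcp_pos'].round(4) if hasattr(s['tcp_pos'],'round') else s['tcp_pos'],np.round(s['ft_force'],1),np.round(s['moment'],2),s['opening'])
e=np.array(s['tcp_pos'][:2])-V[:2];c,q=np.cos(V[2]),np.sin(V[2]);print("vice xy",c*e[0]+q*e[1],-q*e[0]+c*e[1])
a=im[120:215,270:380];b=im2[60:300,180:500]
cv2.imwrite('pics/p2.png',np.hstack([cv2.resize(a,(382,330),interpolation=cv2.INTER_CUBIC),cv2.resize(b,(418,313)) if 0 else cv2.resize(b,(418,330),interpolation=cv2.INTER_CUBIC)])[:,:,::-1])
E
```

```text
8.2 [0.6002 0.108  0.1057] [-4.4 -3.1 21.2] [-0.8   0.96  0.01] 0.01767625468669929
8.25 [0.6001 0.108  0.1057] [-5.2 -2.5 20.9] [-0.81  0.91  0.01] 0.018003033322631964
vice xy 0.0030937246874830505 0.0015575825325369799
```

View pics/p2.png

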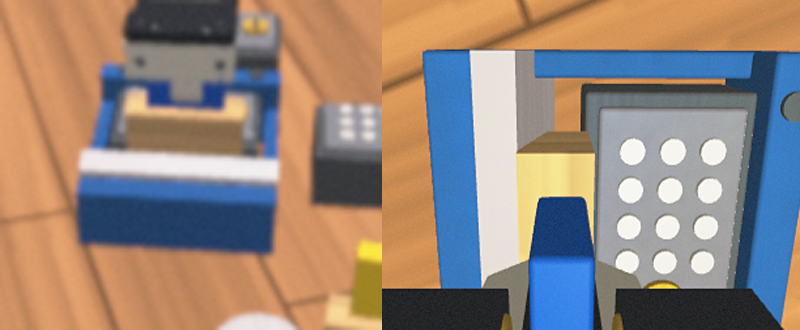

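The wedge's upright face laps the safe's rim: in the right crop its edge is at 597 against the safe's at 582–592. The foot is resting on the safe, so I'll lift, shift towards the jaw and retry.

>>> {"api": "send_rows", "payload": {
  "deltas": [
    [0,0,-0.015,0,0,0,0],
    [0,0,-0.025,0,0,0,0],
    [0,0,-0.025,0,0,0,0],
    [0,0,-0.025,0,0,0,0]
  ],
  "grip_force": 40
}}

```text
time_s: 8.7
tcp_pos: [0.5968, 0.1087, 0.1256]
tool_rot: [0.177, 0.984, 0.0, 0.0]
ft_force: [-1.0, -1.0, -3.8]
opening: 0.0179
finger_force: 40.0
```

```bash
python3 -c "
from h import *
s=r.observe();print(s['tcp_pos'],s['tool_rot'],s['ft_force'])
go(*vw(0,-3.5),.118,V[2])
K,W=cam('wrist');im=r.capture('wrist');np.savez('w4.npz',K=K,W=W,im=im)
A=im.astype(int)
for row in (100,115,130,145,160,175): print(row,[ (c,A[row,c].tolist()) for c in range(326,356,2)])
"
```

```text
[0.5967502  0.108737   0.12564103] [1.76745647e-01 9.84256548e-01 9.41191323e-05 1.22662547e-04] [-1.00477904 -0.98564864 -3.79690802]
t 8.7 row [-0.0003, -0.0046, 0.0076, 0.0005, 0.0004, 0.0051] q7 0.88 f [-1.  -1.  -3.8]
100 [(326, [218, 147, 81]), (328, [218, 150, 83]), (330, [220, 152, 90]), (332, [220, 152, 88]), (334, [222, 152, 87]), (336, [220, 150, 86]), (338, [222, 153, 92]), (340, [219, 150, 87]), (342, [221, 153, 89]), (344, [220, 153, 89]), (346, [220, 152, 90]), (348, [220, 153, 88]), (350, [221, 152, 91]), (352, [220, 153, 89]), (354, [219, 151, 84])]
115 [(326, [58, 120, 191]), (328, [55, 120, 190]), (330, [59, 122, 191]), (332, [62, 126, 193]), (334, [55, 122, 192]), (336, [56, 123, 191]), (338, [62, 126, 195]), (340, [55, 122, 191]), (342, [56, 123, 193]), (344, [58, 122, 191]), (346, [59, 124, 191]), (348, [53, 119, 189]), (350, [58, 125, 193]), (352, [60, 126, 193]), (354, [59, 123, 192])]
130 [(326, [207, 142, 86]), (328, [212, 144, 84]), (330, [216, 151, 88]), (332, [82, 73, 59]), (334, [57, 60, 55]), (336, [66, 66, 65]), (338, [74, 76, 71]), (340, [74, 76, 77])
[... 523 characters left out ...]
70]), (328, [138, 109, 70]), (330, [139, 111, 69]), (332, [138, 111, 70]), (334, [140, 109, 72]), (336, [138, 108, 69]), (338, [138, 106, 67]), (340, [107, 119, 129]), (342, [111, 122, 129]), (344, [105, 102, 101]), (346, [149, 152, 158]), (348, [164, 168, 179]), (350, [161, 168, 176]), (352, [161, 167, 178]), (354, [161, 166, 176])]
175 [(326, [237, 208, 128]), (328, [238, 211, 127]), (330, [238, 210, 131]), (332, [240, 213, 135]), (334, [239, 213, 131]), (336, [241, 216, 138]), (338, [241, 215, 133]), (340, [243, 218, 139]), (342, [253, 225, 136]), (344, [123, 117, 120]), (346, [154, 160, 169]), (348, [166, 169, 179]), (350, [163, 169, 179]), (352, [165, 170, 178]), (354, [164, 171, 180])]
```

```bash
python3 - <<'E'
from h import *
for f in("w1","w2","w4"):
    D=np.load(f+".npz");K,W,im=D["K"],D["W"],D["im"].astype(int)
    print(f,K[0,2].round(1))
    for row in dict(w1=(125,135),w2=(120,135),w4=(145,150))[f]:
        g=np.abs(np.diff(im[row-1:row+2].mean(0),axis=0)).sum(1)
        cs=[c for c in range(190,480) if g[c]>45 and g[c]==g[max(0,c-2):c+3].max()]
        o=[]
        for c in cs:
            w=(g[c-1:c+2]*np.arange(c-1,c+2)).sum()/g[c-1:c+2].sum()+.5
            yy=[]
            for z in(.062,.056):
                p=ray((w,row),K,W,z-.004)[:2]-V[:2];yy.append(round(float(-np.sin(V[2])*p[0]+np.cos(V[2])*p[1])*1e3,1))
            o.append((round(float(w),1),*yy))
        print(row,o)
E
```

```text
w1 317.4
125 [(273.7, -57.6, -58.3), (295.6, -36.8, -37.2), (316.3, -17.1, -17.1), (330.4, -3.7, -3.5), (343.6, 8.9, 9.3), (347.5, 12.6, 13.1), (354.7, 19.4, 20.0), (421.6, 83.1, 84.8), (426.2, 87.5, 89.2), (431.6, 92.6, 94.5), (436.5, 97.3, 99.2), (451.8, 111.9, 114.1)]
135 [(274.2, -57.5, -58.2), (296.2, -36.4, -36.8), (316.2, -17.1, -17.2), (330.2, -3.8, -3.6), (343.3, 8.9, 9.3), (347.3, 12.6, 13.1), (354.3, 19.4, 20.0), (420.8, 83.1, 84.8), (425.3, 87.5, 89.3), (430.6, 92.5, 94.4), (450.6, 111.8, 114.0), (469.6, 130.0, 132.5)]
w2 317.4
120 [(190.8, -36.8, -38.8), (217.4, -18.6, -20.2), (255.7, 7.6, 6.6), (264.7, 13.8, 13.0), (272.4, 19.1, 18.4), (366.5, 83.5, 84.3), (373.6, 88.4, 89.3), (378.5, 91.7, 92.7), (407.2, 111.4, 112.8)]
135 [(192.3, -36.8, -38.9), (218.5, -18.6, -20.3), (256.4, 7.7, 6.6), (265.4, 13.9, 13.0), (273.7, 19.6, 18.9), (287.5, 29.2, 28.7), (298.8, 37.0, 36.7), (313.7, 47.3, 47.3), (325.4, 55.4, 55.6), (339.7, 65.4, 65.7), (351.4, 73.5, 74.0), (365.2, 83.0, 83.8), (373.3, 88.6, 89.6), (377.8, 91.7, 92.7), (405.8, 111.2, 112.6), (439.3, 134.4, 136.4), (461.5, 149.7, 152.1)]
w4 317.4
145 [(224.3, -56.8, -58.3), (256.3, -36.8, -37.8), (286.5, -17.9, -18.4), (312.9, -1.4, -1.4), (331.5, 10.3, 10.5), (334.8, 12.3, 12.6), (344.5, 18.4, 18.8), (447.5, 82.9, 85.0), (453.2, 86.4, 88.7), (462.5, 92.3, 94.7), (472.3, 98.4, 101.0)]
150 [(224.5, -56.9, -58.5), (256.4, -36.9, -37.9), (286.7, -17.8, -18.3), (312.9, -1.4, -1.4), (331.3, 10.2, 10.4), (334.7, 12.3, 12.6), (344.4, 18.5, 18.9), (446.2, 82.4, 84.6), (452.3, 86.2, 88.5), (461.7, 92.2, 94.6)]
```

>>> {"api": "send_rows", "payload": {
  "deltas": [
    [0,-0.0046,0,0,0,0.005,0],
    [0,-0.0046,0,0,0,0.005,0],
    [0,-0.0046,0.01,0,0,0.005,0],
    [0,-0.0046,0.02,0,0,0.005,0],
    [0,-0.0046,0.025,0,0,0.005,0]
  ]
}}

```text
time_s: 9.25
tcp_pos: [0.594, 0.1042, 0.0986]
tool_rot: [0.178, 0.984, -0.0, -0.001]
ft_force: [-0.1, -0.2, -4.0]
opening: 0.0179
finger_force: 40.0
```

>>> {"api": "send_rows", "payload": {
  "deltas": [
    [0,0,0.005,0,0,0,0],
    [0,0,0.01,0,0,0,0],
    [0,0,0.01,0,0,0,0]
  ]
}}

```text
time_s: 9.55
tcp_pos: [0.5946, 0.1043, 0.0896]
tool_rot: [0.178, 0.984, -0.0, -0.001]
ft_force: [-0.8, -0.8, -2.8]
opening: 0.018
finger_force: 40.0
```

```bash
python3 -c "
from h import *
s=r.observe();print(s['tcp_pos'],s['tool_rot'],s['ft_force'])
go(*vw(0,-1.5),.08,V[2])
"
```

```text
[0.59458734 0.1042893  0.08963659] [ 1.77992020e-01  9.84031679e-01 -2.18068132e-04 -6.69223000e-04] [-0.84729568 -0.84369565 -2.79156218]
t 9.55 row [-0.0008, 0.0023, 0.0096, -0.0013, -0.0025, 0.0] q7 0.87 f [-0.8 -0.8 -2.8]
```

>>> {"api": "send_rows", "payload": {
  "deltas": [
    [0,0.001,0.004,0,0,0,0],
    [0,0.002,0.008,0,0,0,0],
    [0,0.002,0.011,0,0,0,0],
    [0,0.0025,0.013,0,0,0,0],
    [0,0.0025,0.013,0,0,0,0]
  ]
}}

```text
time_s: 10.05
tcp_pos: [0.5958, 0.1067, 0.0772]
tool_rot: [0.178, 0.984, -0.0, -0.0]
ft_force: [0.5, 0.3, -2.7]
opening: 0.0179
finger_force: 40.0
```

```bash
python3 -c "
from h import *
s=r.observe();print(s['tcp_pos'],s['tool_rot'],s['ft_force'])
go(*vw(0,-0.5),.07,V[2])
"
```

```text
[0.59580798 0.10671865 0.07721818] [ 1.78004859e-01  9.84029572e-01 -6.24072062e-05 -2.60949997e-04] [ 0.51008013  0.3004146  -2.66722378]
t 10.05 row [-0.0005, 0.0006, 0.0072, -0.0004, -0.001, -0.0] q7 0.86 f [ 0.5  0.3 -2.7]
```

>>> {"api": "send_rows", "payload": {
  "deltas": [
    [0,0,0.003,0,0,0,0],
    [0,0,0.005,0,0,0,0],
    [0,0,0.007,0,0,0,0],
    [0,0,0.007,0,0,0,0]
  ]
}}

```text
time_s: 10.45
tcp_pos: [0.5969, 0.1076, 0.0712]
tool_rot: [0.178, 0.984, 0.001, 0.001]
ft_force: [1.1, 3.3, 1.1]
opening: 0.0178
finger_force: 40.0
```

```bash
python3 -c "
from h import *
s=r.observe();print(s['tcp_pos'],s['tool_rot'],s['ft_force'])
go(*vw(0,-0.5),.06,V[2])
"
```

```text
[0.59686371 0.10756227 0.0711598 ] [1.77863559e-01 9.84054606e-01 6.97118415e-04 7.75834183e-04] [1.08062625 3.31771569 1.06644165]
t 10.45 row [0.0002, -0.0005, 0.0112, 0.0033, 0.0026, 0.0005] q7 0.86 f [1.1 3.3 1.1]
```

>>> {"api": "send_rows", "payload": {
  "deltas": [
    [0,0,0,0,0,0,0.5],
    [0,0,0,0,0,0,0.5],
    [0,0,0,0,0,0,0.5],
    [0,0,-0.03,0,0,0,0.5],
    [0,0,-0.075,0,0,0,0.5]
  ],
  "grip_force": 20
}}

```text
time_s: 10.95
tcp_pos: [0.5932, 0.1056, 0.1432]
tool_rot: [0.178, 0.984, -0.001, -0.003]
ft_force: [0.6, -0.9, -0.3]
opening: 0.0457
finger_force: 0.0
```

>>> {"api": "send_rows", "payload": {
  "deltas": [
    [0,0,0,0,0,0,0],
    [0,0,0,0,0,0,0],
    [0,0,0,0,0,0,0],
    [0,0,0,0,0,0,0],
    [0,0,0,0,0,0,0]
  ]
}}

```text
time_s: 11.45
tcp_pos: [0.5951, 0.1064, 0.1443]
tool_rot: [0.178, 0.984, -0.0, -0.001]
ft_force: [1.0, 0.4, -0.2]
opening: 0.0102
finger_force: 0.0
```

```bash
python3 -c "
from h import *
s=r.observe();print(s['tcp_pos'],s['opening'],s['ft_force'])
go(*vw(0,0),.12,V[2])
"
```

```text
[0.59513304 0.10642773 0.1442507 ] 0.010216300444155604 [ 1.00680085  0.38768185 -0.17595188]
t 11.45 row [-0.0011, 0.0017, 0.0242, -0.0024, -0.0041, -0.0002] q7 0.88 f [ 1.   0.4 -0.2]
```

>>> {"api": "send_rows", "payload": {
  "deltas": [
    [-0.001,0.0015,0.01,0,0,0,0],
    [-0.001,0.0015,0.018,0,0,0,0],
    [-0.001,0.0015,0.024,0,0,0,0],
    [-0.001,0.0015,0.028,0,0,0,0],
    [-0.001,0.0015,0.028,0,0,0,0]
  ]
}}

```text
time_s: 11.95
tcp_pos: [0.5968, 0.1076, 0.1165]
tool_rot: [0.178, 0.984, -0.0, -0.001]
ft_force: [-0.1, -0.4, 0.5]
opening: 0.0006
finger_force: 0.0
```

>>> {"api": "send_rows", "payload": {
  "deltas": [
    [0,0,0.001,0,0,0,0],
    [0,0,0.002,0,0,0,0],
    [0,0,0.002,0,0,0,0]
  ]
}}

```text
time_s: 12.25
tcp_pos: [0.5976, 0.1077, 0.1158]
tool_rot: [0.178, 0.984, 0.0, 0.0]
ft_force: [0.6, 0.2, -0.6]
opening: 0.0003
finger_force: 0.0
```

>>> {"api": "send_rows", "payload": {
  "deltas": [
    [0,0,0.002,0,0,0,0],
    [0,0,0.004,0,0,0,0],
    [0,0,0.004,0,0,0,0],
    [0,0,0.004,0,0,0,0]
  ]
}}

```text
time_s: 12.65
tcp_pos: [0.5982, 0.1078, 0.1146]
tool_rot: [0.178, 0.984, 0.0, 0.001]
ft_force: [-5.8, -1.7, 18.3]
opening: 0.0002
finger_force: 9.1
```

>>> {"api": "send_rows", "payload": {
  "deltas": [
    [0,0,0.002,0,0,0,0],
    [0,0,0.003,0,0,0,0],
    [0,0,0.003,0,0,0,0],
    [0,0,0.003,0,0,0,0]
  ]
}}

```text
time_s: 13.05
tcp_pos: [0.5984, 0.1079, 0.1144]
tool_rot: [0.178, 0.984, -0.0, 0.001]
ft_force: [-12.5, -3.2, 36.8]
opening: 0.0003
finger_force: 18.3
```

The wedge stopped at a rib-top height of 114.5 mm under load. Flush would be 116 mm, and a size too large or small would differ by 12 mm. I retreat and check.

>>> {"api": "send_rows", "payload": {
  "deltas": [
    [0,0,-0.02,0,0,0,0],
    [0,0,-0.06,0,0,0,0],
    [0,0,-0.1,0,0,0,0],
    [0.02,0.03,-0.12,0,0,0,0],
    [0.04,0.05,-0.12,0,0,0,0]
  ]
}}

```text
time_s: 13.55
tcp_pos: [0.5803, 0.1703, 0.2332]
tool_rot: [0.179, 0.984, 0.002, 0.004]
ft_force: [-0.0, 1.8, -0.8]
opening: -0.0001
finger_force: 0.0
```

>>> {"api": "send_rows", "payload": {
  "deltas": [
    [0.04,0.04,0,0,0,0,0],
    [0.08,0.08,0,0,0,0,0],
    [0.1,0.1,0,0,0,0,0],
    [0.1,0.1,0,0,0,0,0],
    [0.1,0.1,0,0,0,0,0]
  ]
}}

```text
time_s: 14.05
tcp_pos: [0.5182, 0.2986, 0.2287]
tool_rot: [0.176, 0.984, 0.0, 0.0]
ft_force: [0.3, 0.1, 0.5]
opening: 0.0004
finger_force: 0.0
```

```bash
python3 - <<'E'
from h import *
a=r.capture("scene");b=r.capture("side")
s=r.observe();print(s["time_s"],s["tcp_pos"])
top=cv2.resize(a[130:300,130:550],(800,324));
l=cv2.resize(a[195:300,350:480],(400,323*400//400),interpolation=cv2.INTER_CUBIC)[:276];
l=cv2.resize(a[200:285,360:480],(400,276),interpolation=cv2.INTER_CUBIC);m=cv2.resize(b[125:205,280:400],(400,276),interpolation=cv2.INTER_CUBIC)
cv2.imwrite("pics/f.png",np.vstack([top,np.hstack([l,m])])[:,:,::-1])
C={c:cam(c) for c in("scene","side")}
for n,p,v in(("can",cyl(26,165),[.539,-.2246,0]),("wedge_mid",wedge(33),[.685,-.106,-.495]),("wedge_thick",wedge(36),[.546,-.369,.69])):
    o=[(M[0]["pixels"],*C[c]) for c in C for M in[r.masks_of(n,c)] if M and M[0]["conf"]>.5]
    print(n,fit(p,o,[np.array(v)]))
for hz in(4,16,28):
  for c in C: print(hz,c,proj([[*vw(x,-16+ (0)),(hz+46)/1e3] for x in(-45,45)],*C[c]).round(1).tolist(),proj([[*vw(x,y),(hz+100)/1e3] for x in(-30,30) for y in (-9,9)],*C[c]).round(1).tolist(), [x["bbox"] for x in r.boxes_of("wedge_thin",c)[:1]] if hz==4 else "")
E
```

```text
14.15 [0.51976645 0.29573817 0.2284653 ]
can (array([ 0.53932663, -0.22418883,  0.19089955]), np.float64(0.04941040516457257))
wedge_mid (array([ 0.6835521 , -0.10594244, -0.45515022]), np.float64(0.06534028779536083))
wedge_thick (array([ 0.54664454, -0.3683998 ,  0.69067677]), np.float64(0.05749208155682661))
4 scene [[402.8, 217.2], [390.5, 247.2]] [[408.3, 201.0], [417.9, 203.5], [400.1, 220.8], [410.2, 223.5]] [[391.2, 196.0, 415.0, 265.9]]
4 side [[305.4, 166.0], [338.5, 167.7]] [[310.9, 148.0], [311.6, 144.3], [333.7, 149.1], [334.1, 145.4]] [[306.2, 141.8, 338.8, 164.9]]
16 scene [[403.6, 212.5], [391.2, 242.4]] [[409.2, 195.9], [418.9, 198.4], [401.0, 215.6], [411.2, 218.3]] 
16 side [[305.3, 162.4], [338.7, 164.1]] [[310.9, 144.2], [311.6, 140.5], [333.9, 145.2], [334.2, 141.5]] 
28 scene [[404.4, 207.8], [392.0, 237.6]] [[410.1, 190.8], [419.9, 193.2], [401.9, 210.3], [412.2, 213.0]] 
28 side [[305.2, 158.7], [338.9, 160.4]] [[310.8, 140.2], [311.5, 136.6], [334.0, 141.3], [334.4, 137.6]]
```

View pics/f.png

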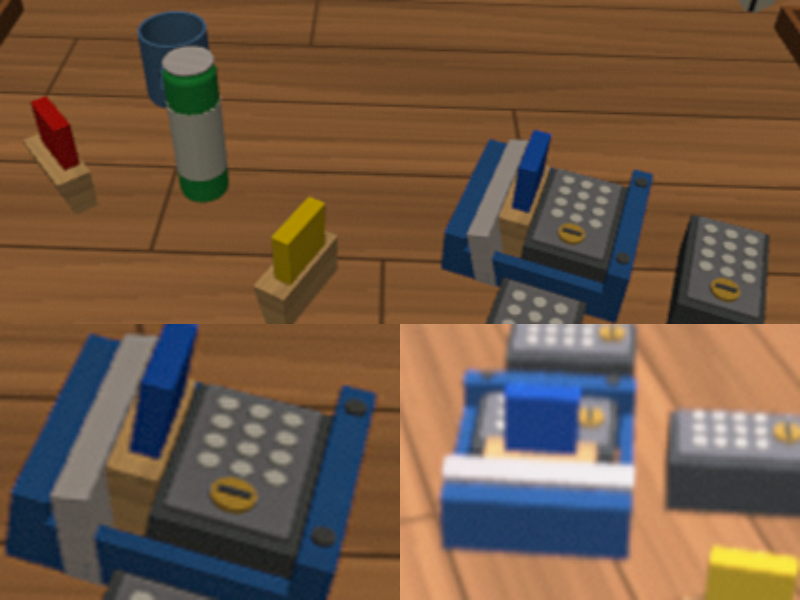

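The picture shows the blue-ribbed wedge flush with the jaw top at (530,220). Its rib top is at row 196 in the scene image, and 195.9 is predicted for flush. The other wedges, the can and the mug are where they were.

```bash
python3 -c "
from rig import r
print(r.finish_job())"
```

```text
the job is handed in; nothing more can be done
None
```

I seated wedge_thin (blue rib) flush between the key safe and the sloping jaw (the safe is the 78 mm one), left the other two wedges standing and the can and mug unmoved, and handed the job in at about 14 s of the 72 s limit.

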